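# Turn a degreased cover plate over with a putty knife

### The arm

A 6-joint arm with a two-finger parallel gripper is mounted at the origin on the work surface. World frame = base frame: x ahead of the robot, y to its left, z up, the work surface at z = 0. Lengths are in m, angles in rad, forces in N, time in s.
With the tool pointing down it reaches from about 0.375 to 0.975 m from the base axis. Payload 3.8 kg.
Tool frame: the origin (TCP) lies where the fingers leave the gripper's body, on its centre line; the fingertips stand 73 mm ahead of it and the grasp point (between the pads) lies 54 mm ahead of it (arm.tip_reach is the distance from the TCP to the fingertips, in m); z points along the fingers, y is the line along which they close (so a half turn about z gives the same grasp; the last joint's range is limited). The gripper opens to 85 mm and grips with 20 to 120 N. Pads are 22 mm wide; open, the fingers measure 114 mm over their backs; the gripper's body (76 mm by 85 mm) begins 54 mm behind the grasp point. The pads swing forward as they close: fully open they stand 13 mm farther back than shut.
Start: joints at [1.204, 0.264, 1.604, -0, 1.274, -0.037], TCP at [0.219, 0.639, 0.304] pointing down, gripper open.
Joint ranges: [-2.63, 2.63], [-0.94, 2.18], [0.31, 2.57], [-1.31, 4.45], [0, 2.66], [-2.55, 2.55]. Speed limits (rad/s): [2.57, 2.57, 3.14, 3.14, 3.14, 3.14].

### API

Orientations are given as a rotation vector (axis times angle).
In Python, from cell import arm, viewer gives the robot as it stands. Calls block until the motion is done:
- arm.move_to(position, orientation): joint-space move of the TCP to a pose.
- arm.line_to(position, velocity=0.15, attitude=None): straight line of the TCP; attitude=None keeps the orientation; velocity is the mean speed in m/s.
- arm.set_joints(angles): joint-space move.
- arm.move_gripper(opening, force=None): opening from 0.0 (shut) to 1.0 (fully open); force is the grip in N (None keeps the last); returns when the fingers have stopped.
- arm.dwell(seconds).
- arm.ik(position, orientation): joint angles nearest the present ones, or None.
- arm.observe(): the state.
- viewer.snapshot(name): name is "scene" or "top"; returns a dict with "pixels" (400x640x3 uint8, red, green, blue), "fx", "fy", "cx", "cy" (pixels), "k1" (the pictures are not rectified: a ray, as slopes to the right and down, at radius r is drawn at 1 + k1 r^2 times it, then the intrinsics apply), "R" (3x3) and "t" (3): a world point X has camera coordinates R X + t. Camera axes: x right, y down, z forward; pixel columns grow to the right and rows downward; lengths in m; the calibration is good to about 2 mm. A picture is of the moment at which its call begins. There is no depth.
A pose or a line that the arm cannot do raises arm.IKError and nothing moves.
- arm.hand_in(): hands the job in; it is judged then, once.
The state is a dict: "clock": time; "qpos": joint angles; "qvel": joint speeds; "effort": joint torques, N m; "tcp_pos": TCP position; "eef_rot": TCP orientation; "force": force on the tool from outside, world axes, zero at the start; "wrist_torque": the same for the moment, N m; "finger_gap": opening from 0.0 (shut) to 1.0 (fully open); "gripper_force": force on a finger pad.
Only numpy, scipy, OpenCV 4.12 (cv2) and the standard library are available. Lean on these libraries where they do the work, as an engineer would, in place of code of your own. Each camera call takes 0.05 s, during which the arm holds its last target. There are 200 camera calls.

### The job

The steel cover plate on the cork-faced painting board has been degreased, so nothing but the knife may touch it: take the putty knife from the rubber mat, slide its blade under one edge of the plate, lever that edge up and tip the plate over so that it lies flat on the board with its raised pad on top. Keep the blade light so that it neither gouges the cork nor rams the plate, do not lift the plate clear of the board, and leave the spanner, the pulley and the bushing where they are. Then lay the knife flat on the mat again and let go of it.

Things in the scene. Friction and masses are not known exactly. Their poses are not given: they have to be found in the camera images.
- plate: the cover plate: bare steel, 0.2 kg, a flange 76 mm (its x) by 60 mm (y), 5 mm thick, with a raised pad 48 (x) by 32 (y) by 2 mm high centred on one face. It starts lying on the pad, plain face up: the flange overhangs the pad by 14 mm all round, 2 mm above the board. Origin: centre of the pad's face (on the board at the start); z from the pad's face to the plain face (up at the start)
- board: the painting board: plywood faced with cork, 240 mm (its x) by 300 mm (its y), fixed to the bench; its height varies, the top stands 18 to 26 mm above the bench; the cork bears a blade sliding on it at a few newtons and is marked by more than 8 N; the origin is the centre of its top, z up
- knife: putty knife, 0.14 kg: flat-sided wooden handle 100 long, 26 wide, 16 mm thick; steel blade 75 long, 1.5 mm thick, 44 mm wide over its last 50, mid-thickness of the handle. A used blade, bent at its root: the tip lies up to 5 mm above or below straight, by an amount not measured. x: handle to tip, z up; origin on the handle's underside, 55 mm from the butt, 45 from the front end, 115 from the tip
- mat: the rubber mat: 4 mm of black rubber, 180 mm (its x) by 240 mm (its y), on a piece of board fixed to the bench; its height varies, the top stands 10 to 18 mm above the bench; the origin is the centre of its top
- wrench: bystander: a 150 mm open-ended spanner lying on the far part of the mat
- pulley: bystander: an aluminium pulley, 40 mm across and 26 mm high, standing near the board's far edge; origin at the centre of its underside
- bushing: bystander: a flanged brass bushing, 36 mm across and 30 mm high, standing near the board's far edge beside the pulley; origin at the centre of its underside
Not all that is in view belongs to the job. What is meant by the knife is not red, and is the smaller of those in its own colour.

How it is judged:
On the way, in this order (a step that is already met when the one before it is completed fails the run):
1. the plate is levered up on the knife's blade, one edge raised by more than 30 degrees (angle between plate's own z axis and vertical above 0.55 rad and contact force between knife and plate above 0.1 N), for 0.1 s.
2. the plate lies turned over on the board, pad up (angle between plate's own z axis and vertical above 3.05 rad and z of plate in the frame of board below 0.012 m and linear speed of plate below 0.02 m/s), for 0.2 s.
At the end, for the whole second after the job is handed in: the plate lies flat (within 5 degrees) on the board with its pad up, its centre within 100 mm (board's x) and 130 mm (board's y) of the board's centre; the knife lies flat (within 7 degrees, either face up) with the middle of its handle over the mat; both are at rest (angle between plate's own z axis and vertical above 3.05 rad and z of plate in the frame of board between 0.003 and 0.011 m and x of plate in the frame of board between -0.1 and 0.1 m and y of plate in the frame of board between -0.13 and 0.13 m and linear speed of each of plate, knife below 0.01 m/s and x of knife in the frame of mat between -0.09 and 0.09 m and y of knife in the frame of mat between -0.12 and 0.12 m and ((angle between knife's own z axis and vertical below 0.12 rad and z of knife in the frame of mat below 0.006 m) or (angle between knife's own z axis and vertical above 3.02 rad and z of knife in the frame of mat below 0.022 m))); the robot touches nothing.
It fails at once if the robot itself touches the plate (contact force between the arm and plate above 0.3 N).
It fails at once if the knife presses on the cork with more than 8 N (contact force between knife and board above 8 N).
It fails at once if the knife pushes on the plate with more than 12 N (contact force between knife and plate above 12 N).
It fails at once if the plate is lifted clear of the board (its pad's centre more than 65 mm above it) (z of plate in the frame of board above 0.065 m).
It fails at once if the spanner, the pulley or the bushing is moved by more than 20 mm (distance of any of wrench, pulley, bushing from where it was at the start of the episode above 0.02 m).
It also fails if it takes over 64 s, if anything falls off the work surface, if the arm or the gripper's body presses on something with over 40 N, if the wrist force passes 120 N, or if a joint passes its speed limit or range.

## Working session

There is one attempt and no reset: what is moved stays moved. The work goes in short steps, each a Python script; the robot and the scene stay as the last script left them, time stands still between calls to the robot, and variables do not carry over. Pictures are saved under pics/ and viewed, at most 10 in all, crops included, and the job is handed in when it is done.

```bash
ls; mkdir -p pics; python3 - <<'E'
from cell import arm, viewer
import cv2,pickle
d={}
for n in("scene","top"):
    s=viewer.snapshot(n); d[n]=s
    cv2.imwrite(f"pics/{n}0.png",s["pixels"][...,::-1])
    print(n,{k:s[k] for k in s if k!="pixels"})
pickle.dump(d,open("s0.pkl","wb"))
print(arm.observe(), arm.tip_reach)
E
```

```text
pics
scene {'fx': 480.3278638252972, 'fy': 480.3278638252972, 'cx': 323.70266061137323, 'cy': 195.2353234034997, 'k1': -0.015779626861127723, 'R': array([[-0.48566498,  0.87396751, -0.01761565],
       [ 0.60629238,  0.32226378, -0.7270183 ],
       [-0.62971349, -0.36376756, -0.68639207]]), 't': array([ 0.23724141, -0.25655686,  1.273198  ])}
top {'fx': 390.4586840354875, 'fy': 390.4586840354875, 'cx': 322.11964577903456, 'cy': 195.37573970284612, 'k1': -0.0851278888758073, 'R': array([[-0.02534523, -0.99941756,  0.0228506 ],
       [-0.98638016,  0.02128553, -0.16309845],
       [ 0.16251707, -0.02667315, -0.98634514]]), 't': array([-0.00160008,  0.48312939,  0.86112337])}
{'clock': 0.1, 'qpos': array([ 1.20411908e+00,  2.64674020e-01,  1.60523094e+00,  4.32556547e-06,
        1.27371413e+00, -3.69008869e-02]), 'qvel': array([-8.10961367e-05, -2.54667977e-03, -2.32353693e-03, -1.46330975e-03,
        1.00198274e-04,  1.78433451e-03]), 'effort': array([ 2.07921471e-04, -5.16702068e+01, -3.68588090e+01, -6.22681614e-05,
        6.32753319e-03,  4.34024707e-05]), 'tcp_pos': array([0.21840332, 0.63814757, 0.30269245]), 'eef_rot': array([-0.51560178, -3.09857586,  0.00311683]), 'force': array([ 0.80775436, -0.70103561,  0.85797992]), 'wrist_torque': array([-0.03994336, -0.01869114,  0.01945882]), 'gripper_force': 0.0, 'finger_gap': 0.9985099451084313} 0.0726
```

View pics/scene0.png

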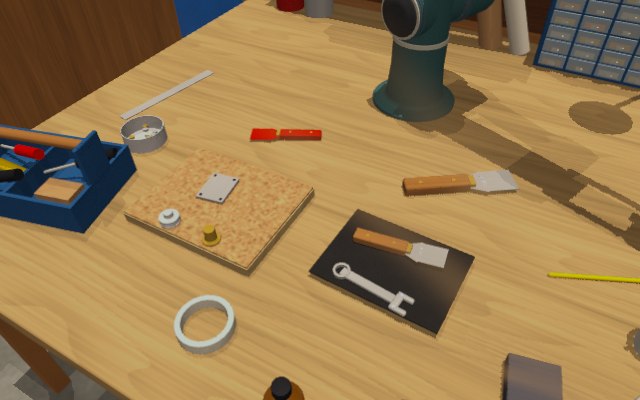

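View pics/top0.png

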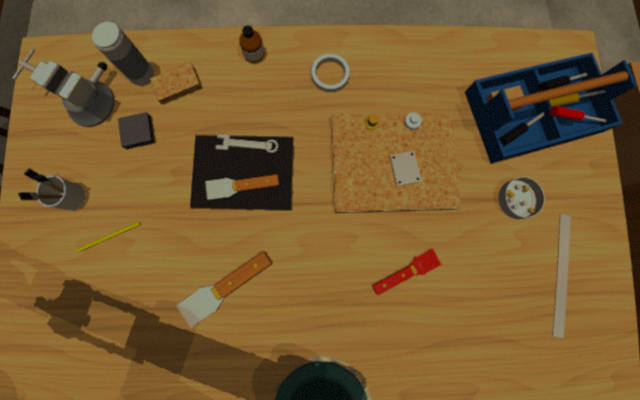

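Candidates for the knife: the red one (scene 286,134 / top 407,272), the large orange-handled one on the bench (scene 460,183 / top 225,288), and the small orange-handled one on the mat (scene 402,247 / top 242,187). The knife has to be non-red and the smaller of its colour, so I choose the one on the mat. The plate is at scene (218,187) and top (405,168), with the bushing at top (373,121) and the pulley at top (413,121). I'll check the choice in a crop and measure.

```bash
cat > vis.py <<'E'
import numpy as np, cv2
def K(s): return np.array([[s["fx"],0,s["cx"]],[0,s["fy"],s["cy"]],[0,0,1]]), np.array([s["k1"],0,0,0.])
def ray(s,p):
    k,d=K(s); n=cv2.undistortPoints(np.array(p,float).reshape(1,-1,2),k,d).reshape(-1,2)
    D=np.c_[n,np.ones(len(n))]@s["R"]; return -s["R"].T@s["t"], D/np.linalg.norm(D,axis=1)[:,None]
def plane(s,p,z):
    o,D=ray(s,p); return o+D*((z-o[2])/D[:,2])[:,None]
def tri(s1,p1,s2,p2):
    (o1,D1),(o2,D2)=ray(s1,p1),ray(s2,p2); out=[]
    for a,b in zip(D1,D2):
        t=np.linalg.lstsq(np.c_[a,-b],o2-o1,rcond=None)[0]; q1,q2=o1+a*t[0],o2+b*t[1]
        out.append(np.r_[(q1+q2)/2,np.linalg.norm(q1-q2)])
    return np.array(out)
def proj(s,X):
    k,d=K(s); return cv2.projectPoints(np.array(X,float).reshape(-1,1,3),cv2.Rodrigues(s["R"])[0],s["t"],k,d)[0].reshape(-1,2)
def blob(m,near):
    n,l,st,c=cv2.connectedComponentsWithStats(m.astype(np.uint8))
    i=1+np.argmin([np.hypot(*(c[j]-near))if st[j,4]>40 else 1e9 for j in range(1,n)])
    M=(l==i).astype(np.uint8); return M,max(cv2.findContours(M,0,1)[0],key=cv2.contourArea)
E
python3 - <<'E'
import pickle; from vis import *
d=pickle.load(open("s0.pkl","rb"))
near=dict(scene=dict(mat=(390,280),handle=(383,242),blade=(431,256),plate=(218,187)),top=dict(mat=(243,172),handle=(258,184),blade=(220,188),plate=(405,168)))
tiles=[]
for n in d:
    s=d[n]; rgb=s["pixels"]; h=cv2.cvtColor(rgb,cv2.COLOR_RGB2HSV).astype(int); H,S,V=h[...,0],h[...,1],h[...,2]
    ms=dict(mat=(V<45),handle=(S>140)&(H<22)&(V>70),blade=(S<60)&(V>100),plate=(S<60)&(V>100))
    if n=="top":
        for k,q in near[n].items(): print(k,h[q[1],q[0]])
    for k,q in near[n].items():
        M,c=blob(ms[k],q); r=cv2.minAreaRect(c); print(n,k,cv2.contourArea(c),np.round(r[0],1),np.round(r[1],1),round(r[2],1)); 
        if k in("mat","plate"): 
            ap=cv2.approxPolyDP(cv2.convexHull(c),0.06*cv2.arcLength(c,True),True).reshape(-1,2); print(ap.tolist())
    for (x,y) in (near[n]["blade"],near[n]["plate"]):
        x-=0; tiles.append(cv2.resize(rgb[y-40:y+40,x-50:x+70],None,fx=3.3,fy=3.3,interpolation=cv2.INTER_CUBIC)[...,::-1])
cv2.imwrite("pics/crop1.png",np.vstack([np.hstack(tiles[:2]),np.hstack(tiles[2:])]))
E
```

```text
scene mat 98.0 [385.8 283. ] [17.8 11.6] 49.4
[[396, 286], [389, 290], [378, 278], [387, 276]]
scene handle 818.0 [381.9 241.5] [59.8 15.7] 15.9
scene blade 645.5 [426.1 253.4] [40.7 20.1] 14.0
scene plate 702.0 [217.6 187.1] [25. 39.] 36.9
[[238, 178], [222, 202], [196, 195], [214, 173]]
mat [24 51 25]
handle [ 15 213 140]
blade [ 36  44 152]
plate [ 23  56 146]
top mat 6181.5 [241.6 172.1] [100.1  72. ] 1.2
[[196, 136], [291, 138], [290, 208], [191, 206]]
top handle 435.5 [256.6 182.2] [11.3 43.3] 81.9
top blade 437.5 [220.5 187.8] [18.4 29.7] 81.9
top plate 485.0 [405.7 169.3] [27.5 23.5] 78.7
[[415, 161], [419, 180], [397, 184], [392, 158]]
```

View pics/crop1.png

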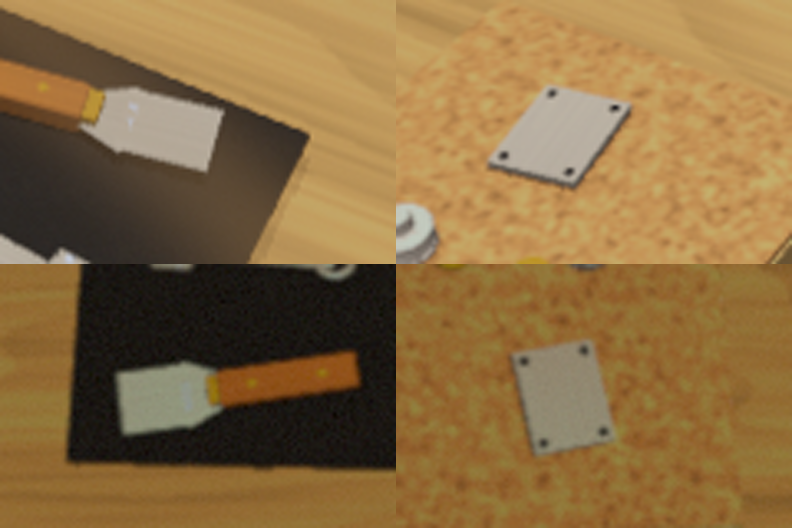

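The crop confirms the small orange-handled knife: blade tip corners at top (205.5,180.7) and (207.6,200.1), scene (443.7,268.1) and (448.6,249.3). The plate corners are clear in both views. Now I'll triangulate.

```bash
python3 - <<'E'
import pickle; from vis import *
d=pickle.load(open("s0.pkl","rb")); S,T=d["scene"],d["top"]; np.set_printoptions(precision=4,suppress=True)
pt=np.array([[390.8,155],[414.4,151.6],[421,181.3],[397.1,185.9]]);ps=np.array([[222.8,201.5],[196.2,196.4],[214.1,173.4],[239.2,177.6]])
P=tri(T,pt,S,ps); print("plate",P,P.mean(0))
for Z in(.027,.031): 
    A=plane(T,pt,Z);B=plane(S,ps,Z);print(Z,A.mean(0),B.mean(0),[np.linalg.norm(A[i]-A[(i+1)%4]) for i in range(4)],[np.linalg.norm(B[i]-B[(i+1)%4]) for i in range(4)])
print("tip",tri(T,[[205.5,180.7],[207.6,200.1]],S,[[443.7,268.1],[448.6,249.3]]))
mt=[[196,136],[292,137],[292,209],[191,207]]; ms=[[437,329],[310,269],[363,212],[473,261]]
print("mat",tri(T,mt,S,ms))
print("butt",plane(T,[[277.9,174],[279,185.3]],.03),"handle ctr",plane(T,[[256.6,182.2]],.03))
# board corners by eye
print("board",tri(T,[[332,114],[459,211],[336,211]],S,[[247,266],[205,150],[313,191]]))
# handle contour ends, both views
for n,q,o in(("scene",(383,242),None),("top",(258,184),None)):
    h=cv2.cvtColor(d[n]["pixels"],cv2.COLOR_RGB2HSV).astype(int);M,c=blob((h[...,1]>140)&(h[...,0]<22)&(h[...,2]>70),q);print(n,cv2.approxPolyDP(cv2.convexHull(c),2.5,True).reshape(-1,2).tolist())
from cell import arm
from scipy.spatial.transform import Rotation as R
print(R.from_rotvec(arm.observe()["eef_rot"]).as_matrix())
E
```

```text
plate [[ 0.5779 -0.179   0.0327  0.0007]
 [ 0.5874 -0.239   0.0276  0.0013]
 [ 0.5143 -0.2504  0.0285  0.0025]
 [ 0.5036 -0.1914  0.0326  0.0028]] [ 0.5458 -0.215   0.0304  0.0018]
0.027 [ 0.5462 -0.2151  0.027 ] [ 0.5433 -0.2185  0.027 ] [np.float64(0.05852370748761439), np.float64(0.07413218316533406), np.float64(0.0591023259314535), np.float64(0.07647272012110672)] [np.float64(0.05875464047691122), np.float64(0.07497993653662235), np.float64(0.057517452696759695), np.float64(0.07576693983483494)]
0.031 [ 0.5453 -0.214   0.031 ] [ 0.5465 -0.2151  0.031 ] [np.float64(0.05826394819974612), np.float64(0.07380314517485434), np.float64(0.05883999842770538), np.float64(0.07613329358487414)] [np.float64(0.058401000781570504), np.float64(0.07452863802303694), np.float64(0.057171259540213196), np.float64(0.07531090440848222)]
tip [[0.5261 0.2596 0.0279 0.0017]
 [0.4801 0.2536 0.0266 0.0024]]
mat [[0.6393 0.2885 0.0193 0.0015]
 [0.6317 0.0543 0.0199 0.0032]
 [0.4545 0.064  0.009  0.0121]
 [0.4675 0.2986 0.0061 0.0027]]
butt [[0.5377 0.0894 0.03  ]
 [0.5106 0.087  0.03  ]] handle ctr [[0.5191 0.1395 0.03  ]]
board [[ 0.6847 -0.0428  0.0292  0.0012]
 [ 0.442  -0.3424  0.0088  0.0027]
 [ 0.4495 -0.0461  0.0135  0.0013]]
scene [[353, 234], [358, 227], [405, 240], [412, 245], [410, 251], [402, 255], [356, 242]]
top [[277, 175], [276, 185], [236, 189], [236, 180]]
[[-0.9461  0.3238 -0.0007]
 [ 0.3238  0.9461 -0.0019]
 [ 0.0001 -0.002  -1.    ]]
```

```bash
python3 - <<'E'
import pickle; from vis import *
d=pickle.load(open("s0.pkl","rb")); S,T=d["scene"],d["top"]; np.set_printoptions(precision=4,suppress=True)
print("butt",tri(T,[[277.9,174],[279,185.3]],S,[[353,234],[358,227]]))
for z in (0,.05,.08): print(z,plane(T,[[490,160],[467,90]],z).tolist(),plane(S,[[133,150],[75,205]],z).tolist())
def crop(s,x,y,w,h): return cv2.resize(s["pixels"][y:y+h,x:x+w],None,fx=2.5,fy=2.5,interpolation=cv2.INTER_CUBIC)[...,::-1]
cv2.imwrite("pics/crop2.png",np.hstack([crop(S,0,110,150,130),crop(T,450,50,150,130)]))
E
```

```text
butt [[0.5364 0.0888 0.0362 0.0003]
 [0.5108 0.0868 0.0297 0.0006]]
0 [[0.5705563774400131, -0.43864414474962526, 0.0], [0.7586269677566948, -0.3972586762927898, 0.0]] [[0.5135478461542448, -0.5018476049115836, 0.0], [0.7079943077786799, -0.4725729244421339, 0.0]]
0.05 [[0.557951595827032, -0.4144181883803226, 0.050000000000000044], [0.7358912457354853, -0.375262062182672, 0.04999999999999993]] [[0.5539609568439289, -0.44109217505379067, 0.050000000000000044], [0.7343490961656763, -0.4139340303644706, 0.050000000000000044]]
0.08 [[0.5503887268592434, -0.3998826145587411, 0.07999999999999996], [0.7222498125227597, -0.36206409371660137, 0.07999999999999985]] [[0.5782088232577393, -0.404638917139115, 0.07999999999999996], [0.750161969197874, -0.3787506939178727, 0.07999999999999996]]
```

View pics/crop2.png

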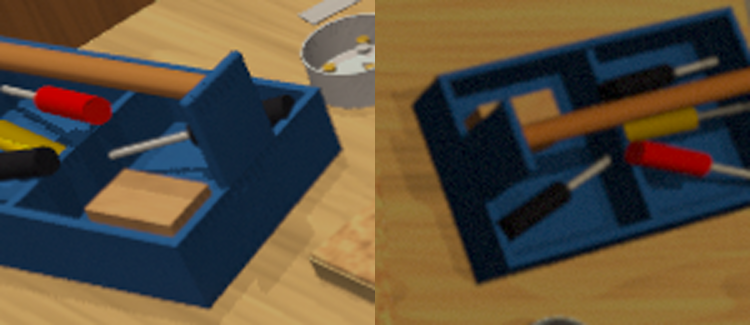

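The toolbox wall's near corner is at top (491,163) and scene (136,170), about (0.565, -0.44). That leaves more than 30 mm beside the gripper if I come in from the plate's -y edge with the tip pointing +y, so the knife needs no turning. Now grasp.

```bash
cat > h.py <<'E'
import numpy as np
from cell import arm
from scipy.spatial.transform import Rotation as R
def rot(ang,pitch=0.):
    """tool down, tool x (knife x) heading ang, nose up by pitch"""
    k=np.array([np.cos(ang),np.sin(ang),0]); y=np.array([k[1],-k[0],0])
    M=np.c_[k,y,[0,0,-1]]; return (R.from_rotvec(y*pitch)*R.from_matrix(M))
def fz(n=3):
    f=[]
    for _ in range(n): arm.dwell(.02); f.append(arm.observe()["force"])
    return np.mean(f,0)
E
python3 - <<'E'
from h import *
np.set_printoptions(precision=4,suppress=True)
A=np.arctan2(.992,-.124); r=rot(A); print(r.apply([1,0,0]),r.apply([0,0,1]))
p=np.array([.5172,.1427,0])
arm.move_gripper(.5,40)
arm.move_to(p+[0,0,.16],r.as_rotvec()); o=arm.observe(); print(o["clock"],o["qpos"],o["tcp_pos"],o["finger_gap"])
arm.line_to(p+[0,0,.098],.12); f0=fz(); print(f0,arm.observe()["clock"])
z=.098
while z>.076:
    z-=.001; arm.line_to(p+[0,0,z],.05); f=arm.observe()["force"]-f0
    if f[2]>2.5: break
o=arm.observe();print(z,f,o["tcp_pos"],o["clock"])
E
```

```text
[-0.124   0.9923  0.    ] [ 0.  0. -1.]
2.7333 [0.2241 0.1398 2.0362 0.0003 0.9646 0.0984] [0.5175 0.1436 0.1604] 0.49587116150882943
[0.396  0.2886 0.2641] 3.45
0.087 [-3.4082  0.0774  7.41  ] [0.5173 0.1427 0.0879] 6.2
```

```bash
python3 - <<'E'
from h import *
from cell import viewer
import cv2
np.set_printoptions(precision=4,suppress=True)
p=np.array([.5172,.1427,0])
arm.line_to(p+[0,0,.0905],.05)
arm.move_gripper(0.0,60); f=fz(); o=arm.observe(); print(o["finger_gap"],o["gripper_force"],f,o["tcp_pos"],o["clock"])
arm.move_gripper(0.0,110); print(fz())
arm.line_to(p+[0,0,.135],.12); print(fz(),arm.observe()["clock"])
s=viewer.snapshot("scene"); cv2.imwrite("pics/g1.png",cv2.resize(s["pixels"][170:320,320:500],None,fx=4,fy=4,interpolation=2)[...,::-1])
E
```

```text
0.2870197416515763 61.2890625 [0.2263 0.1098 1.9541] [0.5174 0.1427 0.0907] 6.7917
[0.7823 0.6573 4.1859]
[-0.4413 -0.0961 -1.2274] 7.6333
```

View pics/g1.png

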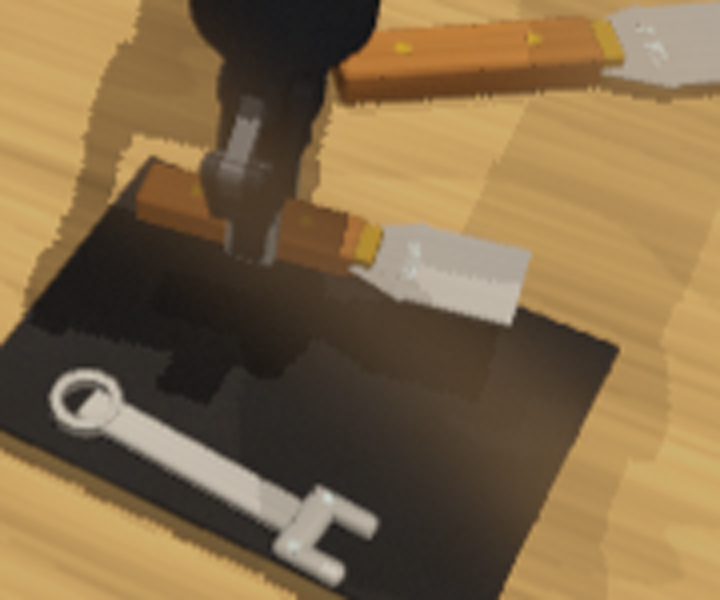

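```bash
cat >> h.py <<'E'
def probe(p,z,zmin,step,thr,vel=.05):
    p=np.array(p,float); f0=fz(4)
    while z>zmin:
        z-=step; arm.line_to([p[0],p[1],z],vel); arm.dwell(.03); f=arm.observe()["force"]-f0
        if abs(f[2])>thr: break
    return z,f,arm.observe()
E
python3 - <<'E'
from h import *
np.set_printoptions(precision=4,suppress=True)
p=np.array([.5172,.1427,.122]); P=np.deg2rad(-15)
r=rot(np.arctan2(.992,-.124),P); print(r.apply([1,0,0]))
arm.line_to(p,.1,attitude=r.as_rotvec())
z,f,o=probe(p,.122,.098,.0007,.8); print(z,f,o["tcp_pos"],o["clock"])
z1=o["tcp_pos"][2]
for zm in(.013,.0153,.017):
    H=.0907-zm; print(zm,"t",H-(z1-zm-.115*np.sin(-P))/np.cos(P))
arm.line_to(p+[0,0,.05],.15)
E
```

```text
[-0.1198  0.9585 -0.2588]
0.10939999999999989 [-0.9966  0.5835  1.2187] [0.5172 0.1427 0.1093] 13.2667
0.013 t 0.008766186949316038
0.0153 t 0.008847322164259222
0.017 t 0.008907291670956372
```

```bash
cat >> h.py <<'E'
C=np.array([.5458,-.2155]); U=np.array([-.163,.987]); U/=np.linalg.norm(U); ANG=np.arctan2(U[1],U[0]); E=C-.03*U
HT=.0665; DEL=np.deg2rad(1.2)
def tcp_for(tip_s,tip_z,pitch,lat=0.,E=E):
    """tip at distance tip_s past the near plate edge (along U), height tip_z"""
    r=rot(ANG,pitch); tip=np.r_[E+tip_s*U+lat*np.array([U[1],-U[0]]),tip_z]
    return tip-r.apply([.115,0,HT]), r
def tip_of(o):
    t=o["tcp_pos"]+R.from_rotvec(o["eef_rot"]).apply([.115,0,HT]); return (t[:2]-E)@U, t[2], t
E
python3 - <<'E'
from h import *
from vis import *
from cell import viewer
np.set_printoptions(precision=4,suppress=True)
P=np.deg2rad(-10)
q,r=tcp_for(-.012,.09,P); arm.move_to(q,r.as_rotvec()); 
q,r=tcp_for(-.012,.0275,P); arm.line_to(q,.12); o=arm.observe(); print(o["clock"],tip_of(o),o["qpos"])
s=viewer.snapshot("top"); s2=viewer.snapshot("scene")
print("pred tip px",proj(s,[tip_of(o)[2]]),proj(s2,[tip_of(o)[2]]))
a=cv2.resize(s["pixels"][130:210,365:485],None,fx=3.3,fy=3.3,interpolation=2);b=cv2.resize(s2["pixels"][130:210,140:260],None,fx=3.3,fy=3.3,interpolation=2)
cv2.imwrite("pics/a1.png",np.hstack([a,b])[...,::-1])
E
```

```text
16.3167 (np.float64(-0.01201445747779528), np.float64(0.027672530193705178), array([ 0.553 , -0.2569,  0.0277])) [-0.5431  0.3814  1.8375 -0.1822  0.8165 -0.5893]
pred tip px [[422.9246 165.2089]] [[200.6281 183.6334]]
```

View pics/a1.png

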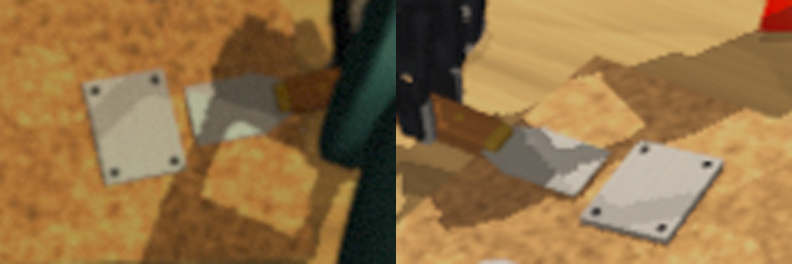

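The top crop shows the tip at (423,165), exactly where predicted, 12 mm short of the plate's edge (~(418,166)). In the scene view the blade and the edge are parallel. Now touch the cork lightly.

```bash
python3 - <<'E'
from h import *
np.set_printoptions(precision=4,suppress=True)
P=np.deg2rad(-10); q,r=tcp_for(-.012,.0275,P)
z,f,o=probe(q,q[2]-.0005,q[2]-.009,.0004,.6,.05); print(z,f,tip_of(o),o["clock"])
for _ in range(3): print(fz(3))
E
```

```text
0.11005925600700886 [-1.0561  0.4662 -1.0206] (np.float64(-0.011971473111279551), np.float64(0.024546889596671354), array([ 0.5526, -0.2569,  0.0245])) 18.1833
[ 0.1059 -0.0884 -0.9975]
[-0.8599  0.0365 -1.3019]
[ 0.3738 -0.3152 -1.384 ]
```

```bash
python3 - <<'E'
from h import *
np.set_printoptions(precision=4,suppress=True)
P=np.deg2rad(-10); q,r=tcp_for(-.012,.0245,P); f0=fz(10); z=q[2]; zm=z-.006
while z>zm:
    z-=.0003; arm.line_to([q[0],q[1],z],.05); f=fz(4)-f0
    if f[2]>.5:
        f=fz(6)-f0
        if f[2]>.6: break
o=arm.observe(); print(f,tip_of(o),z-q[2]+.0245,o["clock"],f0)
E
```

```text
[-0.3503 -0.1402  0.6256] (np.float64(-0.012054415434697402), np.float64(0.02247374295711399), array([ 0.5527, -0.257 ,  0.0225])) 0.022400000000000038 20.8167 [ 0.1058 -0.0812 -1.4809]
```

```bash
python3 - <<'E'
from h import *
np.set_printoptions(precision=3,suppress=True)
P=np.deg2rad(-10); f0=np.array([.1058,-.0812,-1.4809])
for s in(-.008,-.004,-.001,.001,.003,.005,.007,.009):
    q,r=tcp_for(s,.0223,P); arm.line_to(q,.03); f=fz(3)-f0; o=arm.observe(); print(s,"along",-f[:2]@U,"z",f[2],tip_of(o)[:2],o["clock"])
    if -f[:2]@U>5 or f[2]>4.5: break
E
```

```text
-0.008 along -0.31393280668573387 z 0.9960068052903592 (np.float64(-0.007656427541427841), np.float64(0.022282116462740476)) 21.15
-0.004 along -0.47765038724392833 z 0.8899537067185336 (np.float64(-0.003723909802079816), np.float64(0.022302378395890707)) 21.4833
-0.001 along -0.5357405270276272 z 0.7810401250445479 (np.float64(-0.0007891038673015252), np.float64(0.02228415325064438)) 21.7833
0.001 along -0.4946226266285622 z 1.2700303904295618 (np.float64(0.001131453547921042), np.float64(0.022320444207747356)) 22.0833
0.003 along -0.009241127382884408 z 0.9131171972744725 (np.float64(0.003143689971247227), np.float64(0.0222935057166323)) 22.3833
0.005 along -0.7542924743660326 z 0.8851264263203127 (np.float64(0.005139809341563978), np.float64(0.02230449761397489)) 22.6833
0.007 along 0.6038308669577914 z 0.6790684104291912 (np.float64(0.006977306569137721), np.float64(0.022330755235598437)) 22.9833
0.009 along 0.37485438980446234 z 1.1097574305266087 (np.float64(0.009089582638027198), np.float64(0.02232729706036156)) 23.2833
```

```bash
cat >> h.py <<'E'
def arc(t0,t1,dt,d=.050,zb=.0224,pitch=np.deg2rad(-10),v=.05,f0=np.array([.1058,-.0812,-1.4809]),L=.06):
    for th in np.arange(t0,t1+1e-6,dt):
        t=np.deg2rad(th); q,r=tcp_for(L-d*np.cos(t),zb+d*np.sin(t)-.0015*np.cos(t),pitch); arm.line_to(q,v); f=arm.observe()["force"]-f0
        print(th,"along %.2f z %.2f"%(-f[:2]@U,f[2]),end="; ")
        if np.linalg.norm(f)>7: print("STOP"); return False
    return True
E
python3 - <<'E'
from h import *
from vis import *
from cell import viewer
arc(5,40,5)
print(fz(5)+[0,0,1.48],arm.observe()["clock"])
s=viewer.snapshot("top"); s2=viewer.snapshot("scene")
a=cv2.resize(s["pixels"][130:210,365:485],None,fx=3.3,fy=3.3,interpolation=2);b=cv2.resize(s2["pixels"][130:210,140:260],None,fx=3.3,fy=3.3,interpolation=2)
cv2.imwrite("pics/a2.png",np.hstack([a,b])[...,::-1])
E
```

```text
5.0 along -0.18 z -0.63; 10.0 along 0.89 z -2.15; 15.0 along -0.01 z -1.21; 20.0 along 0.19 z -0.87; 25.0 along 0.23 z -0.56; 30.0 along 0.95 z -0.97; 35.0 along 0.30 z -0.29; 40.0 along -0.18 z -0.05; [ 0.14565518 -0.73032831 -0.67109703] 25.3667
```

View pics/a2.png

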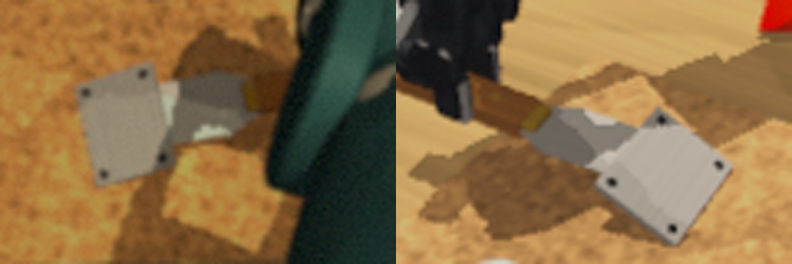

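The plate is levered up about 40° on the blade, its far edge still on the cork. I'll carry on over the top.

```bash
python3 - <<'E'
from h import *
from vis import *
from cell import viewer
if arc(45,115,5): pass
print(arm.observe()["clock"])
arm.dwell(.3)
s=viewer.snapshot("top"); s2=viewer.snapshot("scene")
a=cv2.resize(s["pixels"][130:210,345:465],None,fx=3.3,fy=3.3,interpolation=2);b=cv2.resize(s2["pixels"][130:210,160:280],None,fx=3.3,fy=3.3,interpolation=2)
cv2.imwrite("pics/a3.png",np.hstack([a,b])[...,::-1])
E
```

```text
45.0 along -0.15 z -0.78; 50.0 along 0.80 z -1.33; 55.0 along 0.30 z -0.39; 60.0 along -0.22 z -0.75; 65.0 along 0.82 z 0.35; 70.0 along -0.73 z -0.73; 75.0 along 0.51 z 0.31; 80.0 along -0.26 z -0.15; 85.0 along -0.06 z 0.33; 90.0 along 0.11 z 0.67; 95.0 along 0.38 z -0.71; 100.0 along -1.33 z -0.71; 105.0 along -0.37 z 0.28; 110.0 along -0.50 z -0.46; 115.0 along -0.44 z -0.15; 29.2167
```

View pics/a3.png

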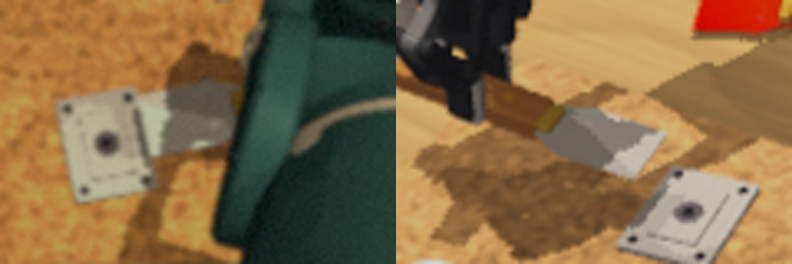

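The plate has tipped over and lies pad up, at about (377,174) in the top view and (248,197) in the scene view. Now the knife goes back to the mat.

```bash
python3 - <<'E'
from h import *
from vis import *
from cell import viewer
np.set_printoptions(precision=3,suppress=True)
o=arm.observe(); q=o["tcp_pos"]; arm.line_to(q-np.r_[.02*U,-.09],.2)
p=np.array([.5172,.1427,0]); r=rot(np.arctan2(.992,-.124))
arm.move_to(p+[0,0,.17],r.as_rotvec()); arm.line_to(p+[0,0,.100],.1); f0=fz(5)
z=.095
arm.line_to(p+[0,0,z],.05)
while z>.0895:
    z-=.0007; arm.line_to(p+[0,0,z],.05); f=fz(3)-f0
    if f[2]>1.5: break
print(z,f,arm.observe()["clock"])
arm.move_gripper(.5,20); arm.line_to(p+[0,0,.17],.1); arm.move_gripper(1.0)
arm.move_to(p+[0,0,.30],r.as_rotvec()); arm.dwell(.3)
s2=viewer.snapshot("scene"); cv2.imwrite("pics/a4.png",s2["pixels"][130:340,100:500,::-1]); print(arm.observe()["clock"])
E
```

```text
0.09009999999999996 [-2.15  -1.307  6.348] 35.1417
37.85
```

View pics/a4.png

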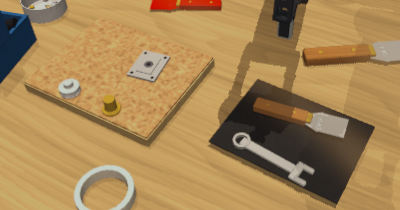

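The knife lies flat on the mat at about (400,245) in the full scene image. The plate is pad up on the board at about (249,195), and the spanner, pulley and bushing have not moved. Handing in.

```bash
python3 -c "
from cell import arm
print(arm.hand_in())"
```

```text
the job is handed in; nothing more can be done
None
```

I levered the plate up on the knife's blade and tipped it over. It lies pad up on the board, the knife is released flat on the mat, and the job was handed in at about 38 s of the 64 s, with no verdict returned.

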